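# Wedge the blue part tight in the bench jig

## Task

The blue metal block lies loose in the wooden jig, between the square stop block and the leaning cheek. Take the pale wedge with the red head out of the wedge rack, put it thin end down into the gap between block and cheek, near the middle of the cheek and with its sloped face against the cheek, and press it down until the block is pushed up against the stop and everything is tight. Let go and leave the wedge standing in the gap.

Things in the scene. Friction and masses are not known exactly. Their poses are not given: they have to be found in the camera images.
- wedge_mid (a point): Pale wood wedge, top 20 mm red, 100 mm tall, 40 wide (x), half-way up; z up. Face at y -13.5 mm is vertical, +y face slopes: 12 mm thick at the toe (y -13.5 to -1.5), 42 at the flat top (to y +28.5). Grip across x near the top. Stands toe down in a pocket of a 42 mm high rack, lifts straight out; other pockets, 70 mm apart along y, hold 85 mm tall dark and black wedges, not wanted.
- jig: Fixed wooden jig; origin on the bench, z up. Bed top at z 15 mm. Square stop block on the -y side: face at y -45 mm, top z 75. Cheek on the +y side, x -55 to +55 mm: its face looks to -y and leans back at the wedge's taper, y +4 mm at the bed, +25 at its top, z 85. The wedge goes between cheek and blue block, its y along the jig's y (they start within 35 degrees of each other).
- seat (a point): Point in the jig's gap, at y +8.5, z 75 mm of the jig, axes as the jig's: the wedge's middle point comes here when tight (its top then 125 mm above the bench). Put in without force it stops 10 to 20 mm higher; pressing takes 2 to 8 N until the block meets the stop, then the force climbs; about 15 N on the middle of its top makes it tight and friction keeps it.
- load_mid (a point): Centre of the blue metal block, 140 (x) x 40 (y) x 65 mm (z), about 0.55 kg, standing on the jig's bed along the jig's x, top at z 80 mm of the jig. Loose: it starts 3.5 to 6 mm off the stop and slides to it when the wedge is pressed down; against the stop its centre is at y -25 mm of the jig.

How it is judged:
By the outcome, as a careful person would: the job done as asked, in the order asked, and still so for the second after the job is handed in, with the robot touching nothing.
It also fails if it takes over 40 s, if anything falls off the work surface, if the arm or the gripper's body presses on something with over 40 N, if the wrist force passes 120 N, or if a joint passes its speed limit or range.

## Robot

A 6-joint arm with a two-finger parallel gripper is mounted at the origin on the work surface. World frame = base frame: x ahead of the robot, y to its left, z up, the work surface at z = 0. Lengths are in m, angles in rad, forces in N, time in s.
With the tool pointing down it reaches from about 0.375 to 0.9 m from the base axis. Payload 3.1 kg.
Tool frame: the origin (TCP) lies on the centre line of the jaws, within the pads' length; the fingertips stand 17 mm ahead of it and the grasp point (between the pads) lies 2 mm behind it; y points along the fingers, z is the direction in which the jaws open and shut, and the axes are right-handed (so a half turn about y gives the same grasp; the last joint's range is limited). The gripper opens to 85 mm and grips with 20 to 120 N. Pads are 22 mm wide; open, the fingers measure 114 mm over their backs; the gripper's body (76 mm by 85 mm) begins 54 mm behind the grasp point. The pads swing forward as they close: fully open they stand 13 mm farther back than shut.
Start: joints at [1.097, 0.527, 1.433, -0, 1.181, -0.178], TCP at [0.182, 0.598, 0.248] pointing down, gripper open.
Joint ranges: [-3.08, 3.08], [-0.75, 2.2], [0.22, 2.44], [-1.43, 4.57], [0, 2.65], [-2.85, 2.85]. Speed limits (rad/s): [2.79, 2.79, 3.14, 3.14, 3.14, 3.14].

## Interface

Orientations are given as a unit quaternion [x, y, z, w].
In Python, from station import manip gives the robot as it stands.
- The arm moves only by the shell command python3 -m handwheel 'ROWS' [FORCE]. ROWS is JSON, one flat list of numbers, 7 for each row, row after row: the shift along the tool's x, y, z in cm, then the turn, a rotation vector about the tool's x, y, z in rad, then the finger opening in cm, from 0 to 8.54. A call has 1 to 10 rows; each row is the pose to reach, as a shift and turn from the pose commanded when the call began, along the tool's axes at that moment; what a row does not reach only later rows make up. A row lasts 1/12 s, in which the tool goes at most 41.7 mm and 7.16 degrees, less where a joint would pass 70% of its speed; a pose out of reach is approached as far as the arm can. A call with a gripper value outside its range is refused whole. The fingers move at their own pace and stop on an object; FORCE is the grip in N (left out, the last holds). Time passes only in rows, so rows that repeat a pose let the fingers close. It gives the time, the measured TCP pose, the force and the opening at its end, in the units of the state.
- manip.sense(): the state, without advancing time (a new reading comes with each control period).
- manip.snapshot(name): name is "side" or "top"; returns a dict with "frame" (480x640x3 uint8, red, green, blue), "depth" (480x640 float32, m along the optical axis (not along the pixel's ray), 0 where there is no reading), "camera_matrix" (3x3 intrinsics, pixels), "k1" (the pictures are not rectified: a ray, as slopes to the right and down, at radius r is drawn at 1 + k1 r^2 times it, then the intrinsics apply), "rvec" (rotation vector, rad) and "tvec" (3), from world to camera coordinates, as OpenCV has them. Camera axes: x right, y down, z forward; pixel columns grow to the right and rows downward; lengths in m; the calibration is good to about 2 mm. A picture is of the moment at which its call begins.
- manip.sign_off(): hands the job in, once; it reports no verdict.
The state is a dict: "t": time; "q": joint angles; "qd": joint speeds; "tau": joint torques, N m; "tcp_pos": TCP position; "tool_rot": TCP orientation; "force": force on the tool from outside, world axes, zero at the start; "ft_torque": the same for the moment, N m; "finger_gap": opening from 0.0 (shut) to 1.0 (fully open).
Only numpy, scipy, OpenCV 4.12 (cv2) and the standard library are available. Lean on these libraries where they do the work, as an engineer would, in place of code of your own. Each camera call takes 0.05 s, during which the arm holds its last target.

## Working session

There is one attempt and no reset: what is moved stays moved. The work goes in short steps, Python scripts to look and compute and a shell command to move; the robot and the scene stay as the last step left them, time stands still between calls to the robot, and variables do not carry over. Pictures are saved under pics/ and viewed, and the job is handed in when it is done.

```bash
mkdir -p pics; ls
cat > h.py <<'E'
import numpy as np, cv2
from station import manip
def snap(n,fn):
    s=manip.snapshot(n); cv2.imwrite('pics/'+fn+'.png',s['frame'][:,:,::-1]); np.savez(fn+'.npz',**s); return s
E
python3 - <<'E'
from h import *
s=snap('side','s0');t=snap('top','t0')
for a in (s,t):
    R=cv2.Rodrigues(np.array(a['rvec'],float))[0]; print(-R.T@np.array(a['tvec']).ravel(),R[2],a['k1'],a['camera_matrix'])
print(manip.sense())
E
```

```text
pics
[0.17237559 0.36423571 0.71171808] [ 0.46320045 -0.47193596 -0.75014785] -0.07689621247278436 [[564.67269343   0.         318.74683342]
 [  0.         564.67269343 234.14928578]
 [  0.           0.           1.        ]]
[ 0.43092689 -0.03646851  0.79011936] [ 0.16453043 -0.02091016 -0.98615034] 0.02796223687243926 [[450.01995318   0.         320.70508495]
 [  0.         450.01995318 241.07657833]
 [  0.           0.           1.        ]]
{'t': 0.1, 'q': array([ 1.09752752e+00,  5.28397043e-01,  1.43374945e+00, -1.67000797e-05,
        1.18137836e+00, -1.78511119e-01]), 'qd': array([-0.00027609, -0.00234409, -0.00311061,  0.00218518, -0.00012652,
        0.00056736]), 'tau': array([ 2.77529589e-04, -4.43306136e+01, -1.78586876e+01, -1.93330616e-04,
        3.86410975e-03, -1.59817386e-06]), 'tcp_pos': array([0.18127581, 0.59751487, 0.24742464]), 'tool_rot': array([ 0.70009024, -0.10404699,  0.10361992, -0.69879238]), 'force': array([-0.48319199,  0.35184995, -0.28376377]), 'ft_torque': array([-0.01969794, -0.03475139, -0.01032124]), 'finger_gap': 1.004246325634328}
```

View pics/s0.png

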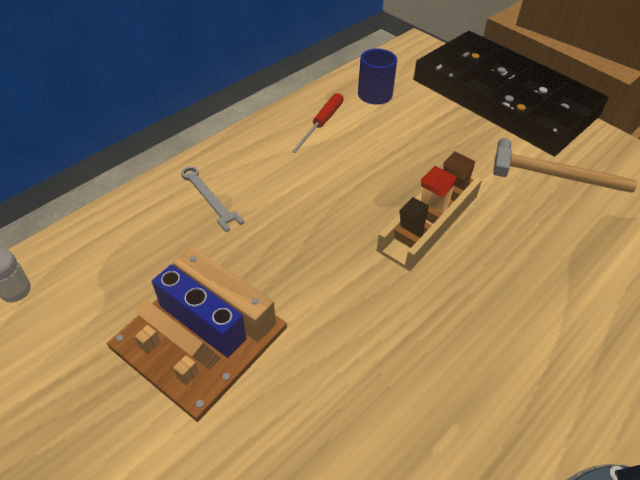

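View pics/t0.png

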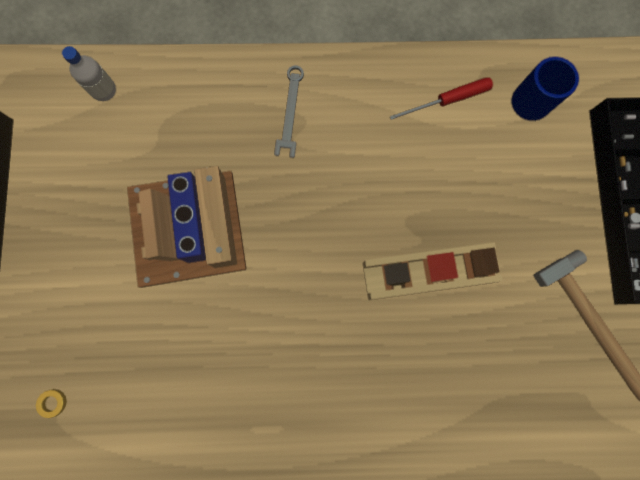

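Run:
```python
import cv2
a=cv2.imread('pics/s0.png');b=cv2.imread('pics/t0.png')
cv2.imwrite('pics/z1.png',cv2.resize(a[230:430,90:300],None,fx=2.8,fy=2.8,interpolation=2))
cv2.imwrite('pics/z2.png',cv2.resize(b[150:300,110:260],None,fx=4,fy=4,interpolation=2))
```

```text
(no output)
```

View pics/z1.png

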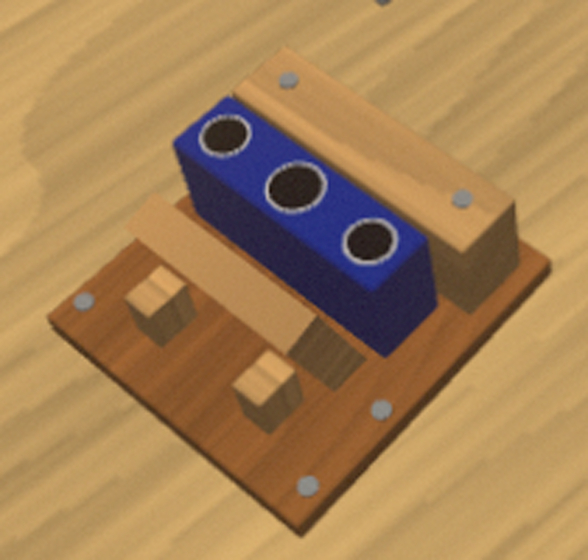

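View pics/z2.png

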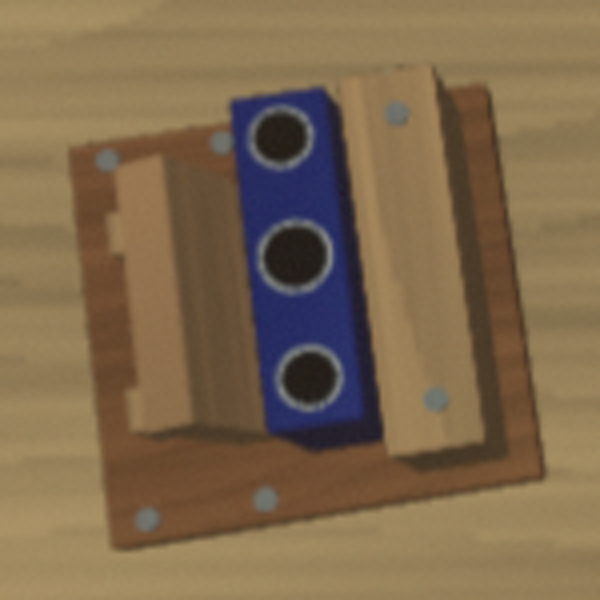

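```bash
cat >> h.py <<'E'
def load(fn): return dict(np.load(fn+'.npz'))
def rays(s,uv):
    K=s['camera_matrix'];k1=float(s['k1']);uv=np.asarray(uv,float).reshape(-1,1,2)
    n=cv2.undistortPoints(uv,K,np.array([k1,0,0,0.])).reshape(-1,2)
    R=cv2.Rodrigues(s['rvec'].astype(float))[0];c=-R.T@s['tvec'].ravel()
    return c,np.c_[n,np.ones(len(n))]@R
def onplane(s,uv,z):
    c,d=rays(s,uv); return c+d*((z-c[2])/d[:,2])[:,None]
def cloud(s):
    v,u=np.mgrid[:480,:640]; c,d=rays(s,np.c_[u.ravel(),v.ravel()])
    P=c+d*s['depth'].reshape(-1,1); P[s['depth'].ravel()==0]=np.nan
    return P.reshape(480,640,3)
E
python3 - <<'E'
from h import *
for fn in ('t0','s0'):
    s=load(fn);P=cloud(s);f=s['frame'];hsv=cv2.cvtColor(f,cv2.COLOR_RGB2HSV);z=P[...,2]
    H,S,V=cv2.split(hsv)
    red=((H<6)|(H>174))&(S>170)&(V>70)
    def rect(name,m,zz,box):
        mm=np.zeros_like(m);x0,y0,x1,y1=box;mm[y0:y1,x0:x1]=m[y0:y1,x0:x1]
        mm=cv2.morphologyEx(mm.astype(np.uint8),cv2.MORPH_OPEN,np.ones((2,2)))
        c=max(cv2.findContours(mm,0,2)[0],key=cv2.contourArea)
        W=onplane(s,c.reshape(-1,2),zz)[:,:2]
        r=cv2.minAreaRect((W*1000).astype(np.float32)); k=mm>0
        print(fn,name,'px',c.reshape(-1,2).mean(0),'rect',np.round(r[0],1),np.round(r[1],1),round(r[2],1),'medz',np.nanmedian(z[k]).round(4),'cloudmean',np.nanmean(P[k],0).round(4))
    bx=(340,140,520,310) if fn=='t0' else (370,140,480,270)
    jb=(110,150,260,300) if fn=='t0' else (90,230,300,430)
    rect('red',red&(z>.095),.1,bx)
    blue=(H>110)&(H<130)&(S>100)
    rect('bluetop',(z>.073)&(z<.09)&(blue),.08,jb)
    rect('hi cheek',(z>.08)&~blue,.085,jb)
    rect('stop',(z>.069)&(z<.0785)&(H<30)&(S<200),.075,jb)
    rect('plate',(z>.008),.015,jb)
    for p in [(397,270),(442,265),(484,262)] if fn=='t0' else [(414,212),(438,180),(459,165),(193,290)]: print(p,P[p[1],p[0]].round(4))
E
```

```text
t0 red px [444.10526316 267.39473684] rect [ 500.6 -238.6] [37.9 40.3] 6.8 medz 0.1069 cloudmean [ 0.4998 -0.2366  0.1068]
t0 bluetop px [185.48314607 215.1011236 ] rect [595.9 164.5] [137.5  39.1] 7.8 medz 0.0789 cloudmean [0.5944 0.164  0.0786]
t0 hi cheek px [151.08653846 224.78846154] rect [583.4 214.6] [110.7  18. ] 11.0 medz 0.0822 cloudmean [0.5873 0.2132 0.082 ]
t0 stop px [214.49295775 219.76056338] rect [597. 121.] [160.8  40.3] 8.0 medz 0.074 cloudmean [0.5947 0.13   0.0735]
t0 plate px [189.79230769 226.10769231] rect [594.4 181.3] [193.5 185.2] 8.2 medz 0.072 cloudmean [0.5807 0.1701 0.0524]
(397, 270) [ 0.4989 -0.1689  0.0929]
(442, 265) [ 0.5038 -0.2359  0.1056]
(484, 262) [ 0.5083 -0.3055  0.0932]
s0 red px [439.36666667 179.8       ] rect [ 498.9 -239.1] [45.6 51.9] 5.3 medz 0.1083 cloudmean [ 0.495  -0.233   0.1065]
s0 bluetop px [199.13821138 303.46341463] rect [591.7 169.3] [140.8  41.2] 7.9 medz 0.0803 cloudmean [0.5873 0.1696 0.0798]
s0 hi cheek px [171.33846154 329.08461538] rect [579.1 221.3] [112.4  19.4] 7.9 medz 0.0819 cloudmean [0.5835 0.1979 0.0821]
s0 stop px [225.15328467 285.67883212] rect [592.4 124.7] [161.4  41.7] 7.7 medz 0.0751 cloudmean [0.5884 0.1263 0.0747]
s0 plate px [202.844 334.008] rect [602.  177.7] [216.2 203.3] 8.2 medz 0.0449 cloudmean [0.5695 0.1895 0.0465]
(414, 212) [ 0.4861 -0.1608  0.0941]
(438, 180) [ 0.4964 -0.2296  0.1095]
(459, 165) [ 0.5019 -0.2976  0.0961]
(193, 290) [0.6071 0.1638 0.0815]
```

Run:
```python
import cv2
import numpy as np
a=cv2.imread('pics/s0.png');b=cv2.imread('pics/t0.png')
A=cv2.resize(a[140:280,370:490],(480,560),interpolation=2)
B=cv2.resize(b[235:305,360:440+70][:, 50:130],(320,280),interpolation=2)
o=np.zeros((560,800,3),np.uint8);o[:,:480]=A;o[:280,480:]=B
cv2.imwrite('pics/z3.png',o)
```

```text
(no output)
```

View pics/z3.png

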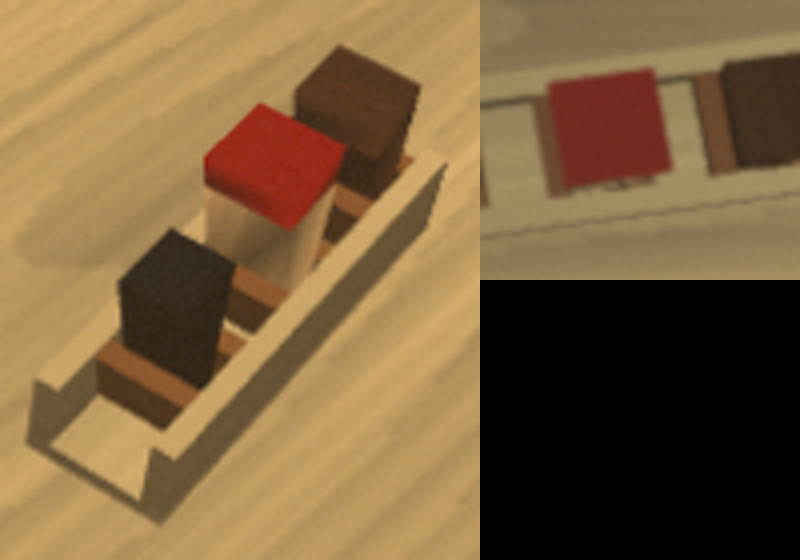

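Run:
```python
from h import *
from scipy.spatial.transform import Rotation as Ro
for fn in ('t0','s0'):
    s=load(fn);f=s['frame'];H,S,V=cv2.split(cv2.cvtColor(f,cv2.COLOR_RGB2HSV));bx=(410,240,470,295) if fn=='t0' else (415,160,465,215)
    x0,y0,x1,y1=bx
    red=((H<6)|(H>174))&(S>150)
    vs=V[y0:y1,x0:x1][red[y0:y1,x0:x1]];print(fn,np.histogram(vs,bins=range(60,260,10)))
    th,_=cv2.threshold(vs.reshape(-1,1),0,255,cv2.THRESH_OTSU);print(th)
    for nm,T in (('all',60),('top',th)):
        m=np.zeros((480,640),np.uint8);m[y0:y1,x0:x1]=(red&(V>T))[y0:y1,x0:x1]
        c=max(cv2.findContours(m,0,2)[0],key=cv2.contourArea)
        W=onplane(s,c.reshape(-1,2),.108)[:,:2]*1000
        r=cv2.minAreaRect(W.astype(np.float32));print(nm,cv2.minAreaRect(c),'W',r, cv2.boxPoints(cv2.minAreaRect(c)).round(1).tolist())
st=manip.sense();print(Ro.from_quat(st['tool_rot']).as_matrix().round(3))
```

```text
t0 (array([  0,   0,   0,   0,   0, 639,   8,   0,   0,   0,   0,   0,   0,
         0,   0,   0,   0,   0,   0]), array([ 60,  70,  80,  90, 100, 110, 120, 130, 140, 150, 160, 170, 180,
       190, 200, 210, 220, 230, 240, 250]))
115.0
all ((441.9053955078125, 266.43243408203125), (25.153045654296875, 25.975040435791016), 80.53767395019531) W ((501.37371826171875, -234.98580932617188), (37.95963668823242, 40.062644958496094), 6.5456156730651855) [[427.0, 256.20001220703125], [452.6000061035156, 251.89999389648438], [456.79998779296875, 276.70001220703125], [431.20001220703125, 281.0]]
top ((441.0544738769531, 259.5445556640625), (11.442928314208984, 25.47295379638672), 84.2894058227539) W ((511.9384460449219, -234.38723754882812), (17.55484962463379, 38.73573684692383), 4.40273904800415) [[427.79998779296875, 255.10000610351562], [453.20001220703125, 252.60000610351562], [454.29998779296875, 264.0], [429.0, 266.5]]
s0 (array([  0,   0,   0,   0,   3,  10,  24,  34,  59, 475,   6,   0,   0,
         0,   0,   0,   0,   0,   0]), array([ 60,  70,  80,  90, 100, 110, 120, 130, 140, 150, 160, 170, 180,
       190, 200, 210, 220, 230, 240, 250]))
140.0
all ((437.4153747558594, 180.0230712890625), (29.520263671875, 24.434839248657227), 29.744882583618164) W ((496.28125, -230.3667755126953), (45.47748947143555, 54.895164489746094), 6.960809230804443) [[418.5, 183.3000030517578], [430.70001220703125, 162.10000610351562], [456.29998779296875, 176.6999969482422], [444.20001220703125, 198.0]]
top ((438.9147033691406, 178.73171997070312), (27.642757415771484, 24.363107681274414), 38.65980529785156) W ((496.26904296875, -229.9182891845703), (45.39310836791992, 53.82440185546875), 6.966493129730225) [[420.5, 179.60000610351562], [435.70001220703125, 160.60000610351562], [457.29998779296875, 177.89999389648438], [442.1000061035156, 196.89999389648438]]
[[ 0.957 -0.001  0.291]
 [-0.291 -0.002  0.957]
 [-0.    -1.    -0.002]]
```

```bash
cat >> h.py <<'E'
from scipy.spatial.transform import Rotation as Ro
def go(x,y,z,yaw):
    """mm, tool-z yaw deg, tool y down -> row numbers"""
    s=manip.sense();R=Ro.from_quat(s['tool_rot'])
    a=np.radians(yaw);zx=np.array([np.cos(a),np.sin(a),0]);yd=np.array([0,0,-1.]);xx=np.cross(yd,zx)
    T=Ro.from_matrix(np.c_[xx,yd,zx])
    sh=R.inv().apply(np.array([x,y,z])/1000-s['tcp_pos'])*100
    print('t',s['t'],'tcp',(s['tcp_pos']*1000).round(1),'row',sh.round(2),(R.inv()*T).as_rotvec().round(4),'F',s['force'].round(2),'gap',round(s['finger_gap']*85.4,1),'dist',np.linalg.norm(sh)*10, 'yaw',np.degrees(np.arctan2(*R.as_matrix()[[1,0],2])).round(2))
E
python3 -c "
from h import *
go(480,180,260,35)"
```

```text
t 0.1 tcp [181.3 597.5 247.4] row [ 40.71  -1.21 -31.28] [1.900e-03 6.652e-01 3.000e-04] F [-0.48  0.35 -0.28] gap 85.8 dist 513.5298932699402 yaw 73.11
```

```bash
python3 -m handwheel '[40.7,-1.2,-31.3,0,0.665,0,8.5, 40.7,-1.2,-31.3,0,0.665,0,8.5, 40.7,-1.2,-31.3,0,0.665,0,8.5, 40.7,-1.2,-31.3,0,0.665,0,8.5, 40.7,-1.2,-31.3,0,0.665,0,8.5, 40.7,-1.2,-31.3,0,0.665,0,8.5, 40.7,-1.2,-31.3,0,0.665,0,8.5, 40.7,-1.2,-31.3,0,0.665,0,8.5, 40.7,-1.2,-31.3,0,0.665,0,8.5, 40.7,-1.2,-31.3,0,0.665,0,8.5]'; python3 -c "
from h import *
go(499,-232,200,6.5)"
```

```text
t: 0.93
tcp_pos: [0.4243, 0.2572, 0.2579]
tool_rot: [0.627, -0.327, 0.326, -0.627]
force: [0.1, 0.5, 0.1]
finger_gap: 0.997
t 0.9333 tcp [424.3 257.2 257.9] row [ 44.36   5.79 -21.94] [ 5.000e-04  4.976e-01 -1.000e-04] F [0.07 0.52 0.09] gap 85.1 dist 498.2743310933278 yaw 35.01
```

```bash
python3 -m handwheel '[44,5.5,-21.5,0,0.498,0,8.5, 44,5.5,-21.5,0,0.498,0,8.5, 44,5.5,-21.5,0,0.498,0,8.5, 44,5.5,-21.5,0,0.498,0,8.5, 44,5.5,-21.5,0,0.498,0,8.5, 44,5.5,-21.5,0,0.498,0,8.5, 44,5.5,-21.5,0,0.498,0,8.5, 44,5.5,-21.5,0,0.498,0,8.5, 44,5.5,-21.5,0,0.498,0,8.5, 44,5.5,-21.5,0,0.498,0,8.5]'; python3 -c "
from h import *
go(499,-232,160,6.5)"
```

```text
t: 1.77
tcp_pos: [0.4879, -0.1519, 0.2111]
tool_rot: [0.527, -0.471, 0.471, -0.527]
force: [0.5, 0.6, -0.0]
finger_gap: 0.995
t 1.7667 tcp [ 487.9 -151.9  211.1] row [8.08 5.11 0.21] [ 0.0005 -0.001  -0.0005] F [ 0.48  0.64 -0.02] gap 85.0 dist 95.61936308634687 yaw 6.44
```

```bash
python3 -m handwheel '[7.5,4.6,0.2,0,0,0,8.5, 7.5,4.6,0.2,0,0,0,8.5, 7.5,4.6,0.2,0,0,0,8.5, 7.5,4.6,0.2,0,0,0,8.5, 7.5,4.6,0.2,0,0,0,8.5]'; python3 -c "
from h import *
go(499,-232,160,6.5)
snap('side','s1');snap('top','t1')
a=cv2.imread('pics/s1.png')[60:300,340:560];b=cv2.imread('pics/t1.png')[150:350,340:580]
o=np.zeros((480,800,3),np.uint8);o[:480,:400]=cv2.resize(a,(400,480));o[:400,400:]=cv2.resize(b,(400,400));cv2.imwrite('pics/z4.png',o)
"
```

```text
t: 2.18
tcp_pos: [0.498, -0.2236, 0.165]
tool_rot: [-0.527, 0.472, -0.47, 0.527]
force: [1.0, -0.7, 0.5]
finger_gap: 0.994
t 2.1833 tcp [ 498.  -223.6  165. ] row [0.85 0.5  0.01] [ 0.0016 -0.0014 -0.002 ] F [ 0.98 -0.68  0.49] gap 84.9 dist 9.847744040317089 yaw 6.42
```

View pics/z4.png

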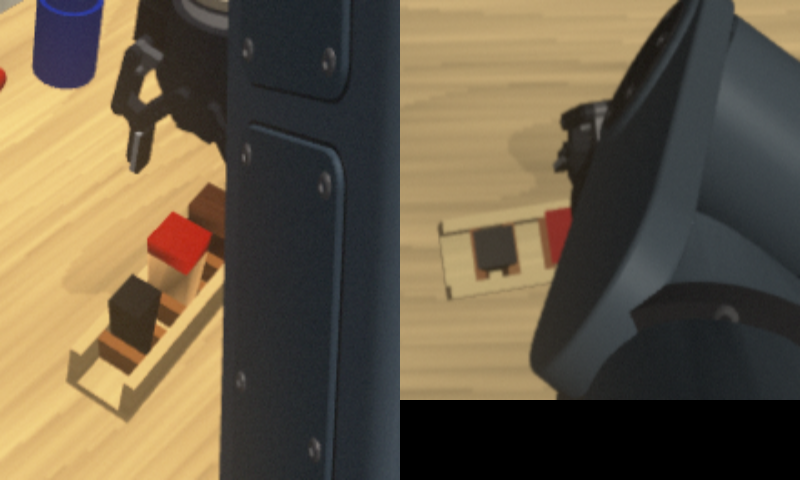

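```bash
python3 -m handwheel '[0.9,3,0,0,0,0,8.5, 0.9,5,0,0,0,0,8.5, 0.9,6.9,0,0,0,0,8.5,0.9,6.9,0,0,0,0,8.5,0.9,6.9,0,0,0,0,8.5]'; python3 -c "
from h import *
go(499,-232.5,96,6.5)
"
```

```text
t: 2.7
tcp_pos: [0.4995, -0.2315, 0.0968]
tool_rot: [0.528, -0.471, 0.47, -0.528]
force: [-0.3, -0.1, -0.4]
finger_gap: 0.992
t 2.7 tcp [ 499.5 -231.5   96.8] row [ 0.09  0.08 -0.06] [ 0.001   0.0015 -0.0011] F [-0.29 -0.09 -0.4 ] gap 84.7 dist 1.4059318863764387 yaw 6.59
```

```bash
python3 -m handwheel '[0.05,0,0,0,0,0,4.6,0.05,0,0,0,0,0,4.6,0.05,0,0,0,0,0,4.6,0.05,0,0,0,0,0,4.6,0.05,0,0,0,0,0,4.6,0.05,0,0,0,0,0,4.6]' 30; python3 -c "
from h import *
go(499,-232.5,96,6.5)
snap('side','s2')
cv2.imwrite('pics/z5.png',cv2.resize(cv2.imread('pics/s2.png')[100:280,360:520],None,fx=3,fy=3,interpolation=2))
"
```

```text
t: 3.2
tcp_pos: [0.4999, -0.2338, 0.097]
tool_rot: [-0.527, 0.471, -0.471, 0.527]
force: [0.2, -0.5, 0.5]
finger_gap: 0.542
t 3.2 tcp [ 499.9 -233.8   97. ] row [-0.14  0.1  -0.08] [-0.0005 -0.0005  0.0005] F [ 0.17 -0.54  0.49] gap 46.3 dist 1.853650609471016 yaw 6.47
```

View pics/z5.png

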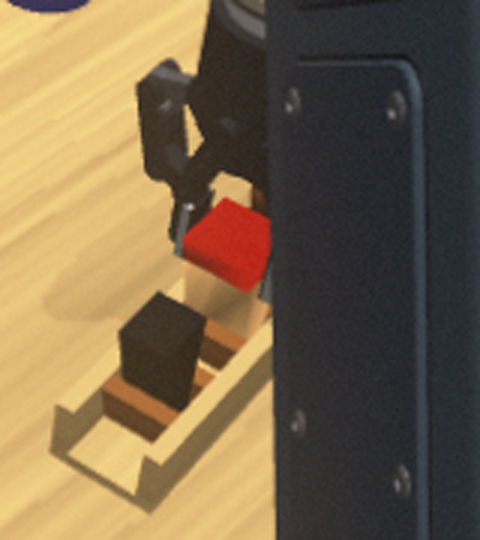

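```bash
python3 -c "
from h import *
s=load('s2');P=cloud(s)*1000;a=np.radians(6.5);f=s['frame'].astype(int)
c=np.array([497,-230,0])  # wedge top centre in the side camera's own frame
for v in range(158,190,3):
  for u in range(414,434,2):
    if f[v,u].max()<110:
      d=P[v,u]-c; print((u,v),'wx %.0f wy %.0f z %.0f'%(d[0]*np.cos(a)+d[1]*np.sin(a),-d[0]*np.sin(a)+d[1]*np.cos(a),d[2]),f[v,u])
" | awk '/z (8|9|10|11|12)/'
```

```text
(416, 161) wx 42 wy 1 z 125 [81 66 44]
(418, 164) wx 34 wy 10 z 129 [64 51 40]
(426, 164) wx 25 wy 1 z 128 [59 49 42]
(428, 164) wx 25 wy -7 z 123 [59 49 41]
(430, 164) wx 24 wy -12 z 120 [72 59 48]
(418, 167) wx 37 wy 1 z 115 [86 73 53]
(420, 167) wx 30 wy 9 z 125 [62 50 38]
(422, 167) wx 27 wy 8 z 126 [71 62 56]
(424, 167) wx 26 wy 3 z 123 [64 54 42]
(426, 167) wx 25 wy -1 z 121 [65 54 43]
(428, 167) wx 24 wy -8 z 117 [55 43 31]
(418, 170) wx 36 wy 2 z 110 [57 45 33]
(420, 170) wx 32 wy 2 z 112 [78 66 59]
(422, 170) wx 27 wy 7 z 119 [100  93  85]
(424, 170) wx 23 wy 8 z 122 [55 40 28]
(426, 170) wx 23 wy -0 z 116 [56 43 31]
(428, 170) wx 23 wy -8 z 111 [59 46 32]
(418, 173) wx 34 wy 5 z 107 [62 50 39]
(420, 173) wx 30 wy 5 z 109 [101  94  87]
(422, 173) wx 26 wy 7 z 113 [96 89 79]
(424, 173) wx 24 wy 4 z 113 [56 43 30]
(426, 173) wx 23 wy -3 z 108 [95 46 33]
(416, 176) wx 37 wy 3 z 97 [88 74 55]
(418, 176) wx 34 wy 2 z 99 [66 55 46]
(420, 176) wx 28 wy 6 z 105 [99 92 86]
(422, 176) wx 25 wy 6 z 107 [78 55 45]
(418, 179) wx 32 wy 4 z 94 [74 68 56]
(420, 182) wx 26 wy 8 z 94 [104  90  81]
(420, 185) wx 25 wy 6 z 87 [102  84  63]
```

```bash
python3 -m handwheel '[0,0,0,0,0,0,3,0,0,0,0,0,0,3,0,0,0,0,0,0,3,0,0,0,0,0,0,3,0,0,0,0,0,0,3]' 70; python3 -c "
from h import *
go(499,-232.5,96,6.5)
"; python3 -m handwheel '[0,-1,0,0,0,0,3,0,-3,0,0,0,0,3,0,-6,0,0,0,0,3,0,-9,0,0,0,0,3,0,-13,0,0,0,0,3,0,-16,0,0,0,0,3,0,-16,0,0,0,0,3]'; python3 -c "
from h import *
snap('side','s3');snap('top','t3')
a=cv2.imread('pics/s3.png')[20:300,340:560];b=cv2.imread('pics/t3.png')[150:350,340:580]
o=np.zeros((560,800,3),np.uint8);o[:560,:400]=cv2.resize(a,(400,560));o[:400,400:]=cv2.resize(b,(400,400));cv2.imwrite('pics/z6.png',o)
go(500,180,260,7.9)
"
```

```text
t: 3.67
tcp_pos: [0.4999, -0.2338, 0.0969]
tool_rot: [-0.527, 0.471, -0.471, 0.527]
force: [-0.3, 0.5, 4.4]
finger_gap: 0.454
t 3.6667 tcp [ 499.9 -233.8   96.9] row [-0.14  0.09 -0.08] [-0.0004 -0.0004  0.0004] F [-0.28  0.51  4.43] gap 38.8 dist 1.8039483961040914 yaw 6.47
t: 4.25
tcp_pos: [0.5028, -0.2357, 0.2633]
tool_rot: [-0.527, 0.466, -0.476, 0.528]
force: [1.1, 0.0, -0.5]
finger_gap: 0.457
t 4.35 tcp [ 500.  -233.8  257.9] row [-41.12  -0.28   4.67] [-0.0021 -0.0249  0.002 ] F [-0.82  0.07 -1.03] gap 38.6 dist 413.82098080067556 yaw 6.48
```

View pics/z6.png

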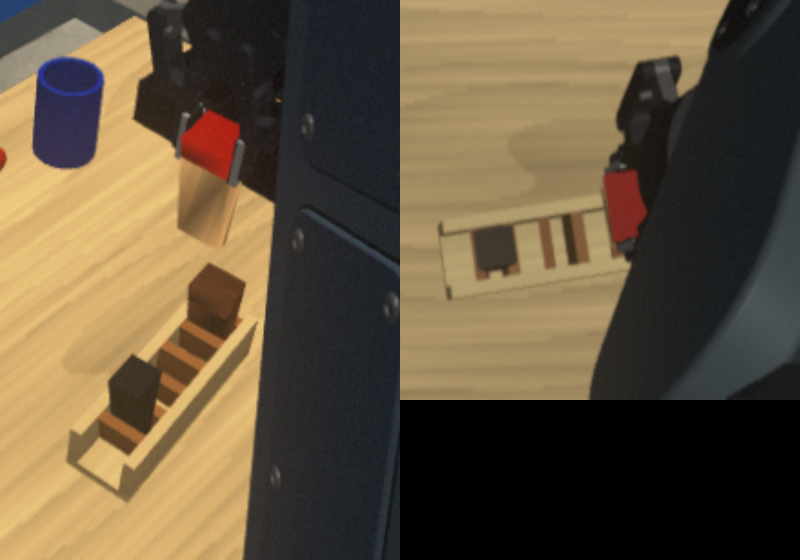

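```bash
python3 -c "
from h import *
go(582.6,215,262,7.9)"
```

```text
t 4.35 tcp [ 500.  -233.8  257.9] row [-43.66  -0.47  13.27] [-0.0021 -0.0249  0.002 ] F [-0.82  0.07 -1.03] gap 38.6 dist 456.36780358778657 yaw 6.48
```

```bash
python3 -m handwheel '[-3,-0.4,1,0,-0.025,0,3,-7,-0.4,2.2,0,-0.025,0,3,-11,-0.4,3.4,0,-0.025,0,3,-15,-0.4,4.6,0,-0.025,0,3,-19,-0.4,5.8,0,-0.025,0,3,-23,-0.4,7,0,-0.025,0,3,-27,-0.4,8.2,0,-0.025,0,3,-31,-0.4,9.5,0,-0.025,0,3,-35,-0.4,10.7,0,-0.025,0,3,-38,-0.4,11.6,0,-0.025,0,3]'; python3 -c "
from h import *
go(582.6,215,262,7.9)"
```

```text
t: 5.18
tcp_pos: [0.5707, 0.1601, 0.258]
tool_rot: [0.535, -0.465, 0.463, -0.533]
force: [0.1, -0.5, -0.8]
finger_gap: 0.455
t 5.1833 tcp [570.7 160.1 258. ] row [-5.28 -0.41  1.94] [ 0.005   0.0015 -0.0011] F [ 0.07 -0.55 -0.79] gap 38.9 dist 56.360462447510656 yaw 7.98
```

```bash
python3 -m handwheel '[-2,-0.2,0.8,0,0,0,3,-4,-0.2,1.4,0,0,0,3,-4.8,-0.2,1.8,0,0,0,3,-4.8,-0.2,1.8,0,0,0,3,-4.8,-0.2,1.8,0,0,0,3]'; python3 -c "
from h import *
go(582.6,215,194,7.9)"
```

```text
t: 5.6
tcp_pos: [0.5825, 0.2065, 0.2609]
tool_rot: [0.535, -0.465, 0.464, -0.532]
force: [-0.0, -0.1, -1.3]
finger_gap: 0.451
t 5.6 tcp [582.5 206.5 260.9] row [-0.85  6.69  0.15] [0.0036 0.0007 0.0009] F [-0.02 -0.12 -1.31] gap 38.5 dist 67.41252101386328 yaw 7.94
```

```bash
python3 -m handwheel '[-0.6,3,0.1,0,0,0,3,-0.8,6,0.15,0,0,0,3,-0.8,6.7,0.15,0,0,0,3,-0.8,6.7,0.15,0,0,0,3]'; python3 -c "
from h import *
snap('side','s4');snap('top','t4')
a=cv2.imread('pics/s4.png')[200:400,80:300];b=cv2.imread('pics/t4.png')[130:310,100:280]
o=np.zeros((400,800,3),np.uint8);o[:,:400]=cv2.resize(a,(400,400));o[:,400:]=cv2.resize(b,(400,400));cv2.imwrite('pics/z7.png',o)
go(582.6,215,184,7.9)"
```

```text
t: 5.93
tcp_pos: [0.5815, 0.2132, 0.1926]
tool_rot: [0.535, -0.466, 0.463, -0.531]
force: [-0.5, -0.1, -1.1]
finger_gap: 0.458
t 6.0333 tcp [584.3 214.  196.1] row [-0.12  1.21 -0.16] [-0.0003 -0.0012  0.0003] F [ 0.32 -0.13  0.15] gap 38.8 dist 12.242994900358294 yaw 7.83
```

View pics/z7.png

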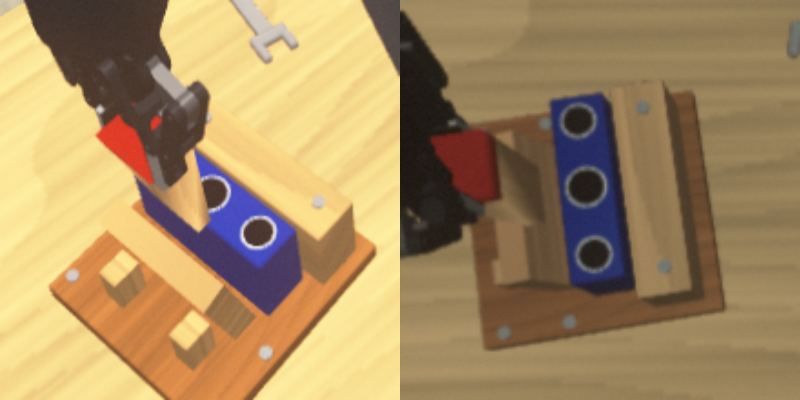

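```bash
python3 -c "
from h import *
t=load('t4')
cv2.imwrite('pics/z8.png',cv2.resize(cv2.imread('pics/t4.png')[170:250,110:200],None,fx=7,fy=7,interpolation=2))
"
```

```text
(no output)
```

View pics/z8.png

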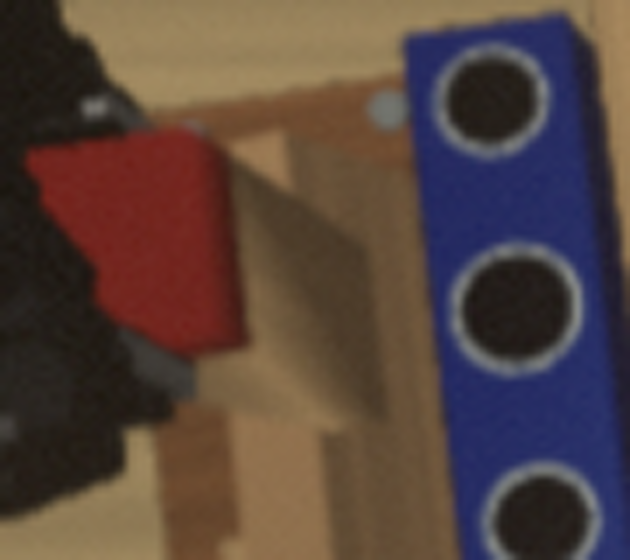

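```bash
python3 -c "
from h import *
t=load('t4')
c=np.array([588,185.9]);X=np.array([.9905,.1374]);Y=np.array([-.1374,.9905])
def j(p,z):
    W=onplane(t,[p],z)[0][:2]*1000-c; return (W@X).round(1),(W@Y).round(1)
print('toe -y corners',j((162.6,205.7),.107),j((165,230),.107))
k=lambda x,y:(110+x/7,170+y/7)
print('red -y corners',j(k(205,133),.207),j(k(243,345),.207))
print('blue top +y edge',j(k(405,35),.08),j(k(458,555),.08), 'cheek top -y corner',j(k(288,130),.085),j(k(328,430),.085))
print(t['depth'][212,158],cloud(t)[212,158])
"
```

```text
toe -y corners (np.float64(18.5), np.float64(3.4)) (np.float64(-20.2), np.float64(3.9))
red -y corners (np.float64(15.9), np.float64(1.5)) (np.float64(-26.1), np.float64(-1.4))
blue top +y edge (np.float64(76.2), np.float64(-2.4)) (np.float64(-47.1), np.float64(-0.8)) cheek top -y corner (np.float64(56.0), np.float64(24.8)) (np.float64(-15.1), np.float64(23.2))
0.67173564 [0.59024665 0.19036745 0.13072105]
```

```bash
python3 -m handwheel '[0,1.5,0,0,0,0,3,0,3,-0.1,0,0,0,3,0,3.7,-0.1,0,0,0,3,0,3.7,-0.1,0,0,0,3,0,3.7,-0.1,0,0,0,3]'; python3 -c "
from h import *
go(582.6,209.6,144,7.9)
snap('side','s5');snap('top','t5')
a=cv2.imread('pics/s5.png')[220:400,80:300];b=cv2.imread('pics/t5.png')[170:250,110:200]
o=np.zeros((400,800,3),np.uint8);o[:,:400]=cv2.resize(a,(400,400));o[:,400:]=cv2.resize(b,(400,400));cv2.imwrite('pics/z9.png',o)
"
```

```text
t: 6.45
tcp_pos: [0.5835, 0.2149, 0.1596]
tool_rot: [-0.533, 0.464, -0.465, 0.534]
force: [0.2, -0.3, 0.0]
finger_gap: 0.452
t 6.45 tcp [583.5 214.9 159.6] row [ 0.51  1.56 -0.17] [-0.0016 -0.0002  0.    ] F [ 0.16 -0.28  0.03] gap 38.6 dist 16.509260160971323 yaw 7.89
```

View pics/z9.png

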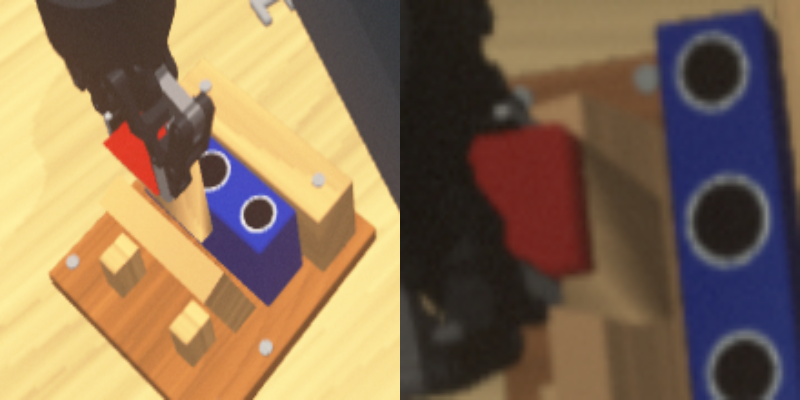

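```bash
python3 -m handwheel '[0.4,0.3,-0.1,0,0,0,3,0.5,0.9,-0.1,0,0,0,3,0.55,1.5,-0.1,0,0,0,3,0.55,1.5,-0.1,0,0,0,3,0.55,1.5,-0.1,0,0,0,3]'; python3 -c "
from h import *
go(583.7,206.9,129,7.9)
"
```

```text
t: 6.97
tcp_pos: [0.582, 0.2093, 0.1428]
tool_rot: [0.534, -0.465, 0.464, -0.533]
force: [-0.7, 0.3, -1.7]
finger_gap: 0.457
t 6.9667 tcp [582.  209.3 142.8] row [0.27 1.38 0.14] [ 0.0018 -0.0001 -0.0001] F [-0.68  0.33 -1.68] gap 39.0 dist 14.078541520666828 yaw 7.9
```

```bash
python3 -m handwheel '[0.1,0.3,0.1,0,0,0,3,0.15,0.7,0.1,0,0,0,3,0.2,1.0,0.1,0,0,0,3,0.2,1.0,0.1,0,0,0,3,0.2,1.0,0.1,0,0,0,3]'; python3 -c "
from h import *
go(583.7,206.9,129,7.9)
"
```

```text
t: 7.38
tcp_pos: [0.5836, 0.2076, 0.1331]
tool_rot: [0.533, -0.464, 0.464, -0.533]
force: [-0.2, 1.8, -1.4]
finger_gap: 0.455
t 7.3833 tcp [583.6 207.6 133.1] row [ 0.07  0.41 -0.  ] [ 0.0007  0.0002 -0.    ] F [-0.24  1.82 -1.39] gap 38.8 dist 4.1521333751812035 yaw 7.91
```

```bash
python3 -m handwheel '[0.05,0.2,0,0,0,0,3,0.1,0.4,0,0,0,0,3,0.15,0.6,0,0,0,0,3,0.15,0.6,0,0,0,0,3]'; python3 -m handwheel '[0.05,0.2,0,0,0,0,3,0.1,0.4,0,0,0,0,3,0.1,0.4,0,0,0,0,3]'; python3 -c "
from h import *
go(584.3,202.4,114,7.9)
"
```

```text
t: 7.72
tcp_pos: [0.584, 0.206, 0.1272]
tool_rot: [0.533, -0.464, 0.464, -0.533]
force: [-0.0, 2.0, -1.4]
finger_gap: 0.454
t: 7.97
tcp_pos: [0.5841, 0.2052, 0.1232]
tool_rot: [-0.533, 0.464, -0.464, 0.533]
force: [-1.2, 2.4, -1.3]
finger_gap: 0.455
t 7.9667 tcp [584.1 205.2 123.2] row [ 0.28  0.92 -0.02] [ 0.0001  0.     -0.0003] F [-1.16  2.38 -1.33] gap 38.9 dist 9.582916886837168 yaw 7.9
```

```bash
python3 -m handwheel '[0.05,0.2,0,0,0,0,3,0.1,0.4,0,0,0,0,3,0.1,0.4,0,0,0,0,3]'; python3 -m handwheel '[0.03,0.2,0,0,0,0,3,0.06,0.3,0,0,0,0,3,0.06,0.3,0,0,0,0,3]';  python3 -c "
from h import *
go(584.3,202.4,114,7.9)
snap('side','s6');snap('top','t6')
a=cv2.imread('pics/s6.png')[220:400,80:300];b=cv2.imread('pics/t6.png')[170:250,110:200]
o=np.zeros((400,800,3),np.uint8);o[:,:400]=cv2.resize(a,(400,400));o[:,400:]=cv2.resize(b,(400,400));cv2.imwrite('pics/z10.png',o)
"
```

```text
t: 8.22
tcp_pos: [0.5843, 0.205, 0.1194]
tool_rot: [-0.533, 0.465, -0.464, 0.534]
force: [-0.6, 5.0, -1.5]
finger_gap: 0.454
t: 8.47
tcp_pos: [0.5844, 0.205, 0.1166]
tool_rot: [-0.532, 0.465, -0.464, 0.534]
force: [-1.2, 6.8, -0.4]
finger_gap: 0.453
t 8.4667 tcp [584.4 205.  116.6] row [ 0.25  0.26 -0.04] [-0.0009 -0.0002 -0.0023] F [-1.18  6.8  -0.41] gap 38.6 dist 3.686098236501827 yaw 7.89
```

View pics/z10.png

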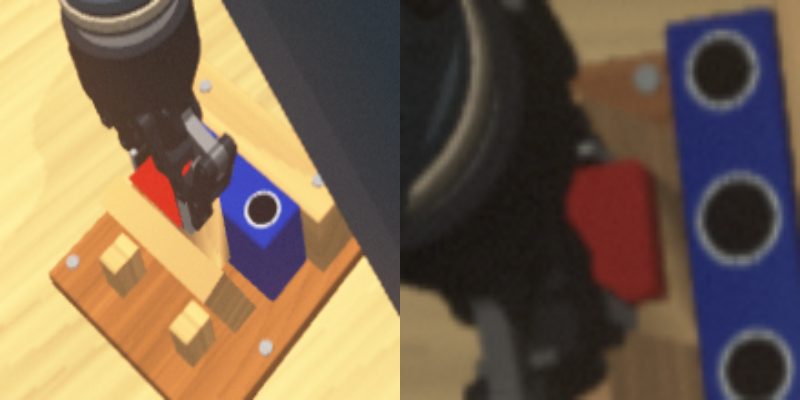

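```bash
python3 -m handwheel '[-0.1,0.1,0,0,0,0,3,-0.1,0.3,0,0,0,0,3,-0.1,0.4,0,0,0,0,3,-0.1,0.4,0,0,0,0,3]'; python3 -m handwheel '[0,0.2,0,0,0,0,3,0,0.3,0,0,0,0,3,0,0.3,0,0,0,0,3]'; python3 -c "
from h import *
go(584.3,202.4,114,7.9)"
```

```text
t: 8.9
tcp_pos: [0.5844, 0.205, 0.1139]
tool_rot: [-0.533, 0.464, -0.464, 0.534]
force: [-1.8, 4.3, 8.6]
finger_gap: 0.457
t: 9.15
tcp_pos: [0.5845, 0.2051, 0.1138]
tool_rot: [-0.533, 0.464, -0.464, 0.534]
force: [-5.5, 2.9, 24.1]
finger_gap: 0.459
t 9.15 tcp [584.5 205.1 113.8] row [ 0.26 -0.02 -0.06] [-0.0016  0.0011 -0.0004] F [-5.51  2.89 24.12] gap 39.2 dist 2.6895076344319584 yaw 7.96
```

```bash
python3 -m handwheel '[0,0,0,0,0,0,5,0,0,0,0,0,0,7,0,0,0,0,0,0,7,0,0,0,0,0,0,7]'; python3 -m handwheel '[0,-1.5,0,0,0,0,7,0,-4,0,0,0,0,7,0,-6,0,0,0,0,4,0,-6,0,0,0,0,0,0,-6,0,0,0,0,0,0,-6,0,0,0,0,0,0,-6,0,0,0,0,0]' 40;python3 -c "
from h import *
go(584.3,205,150,7.9)
snap('side','s7');snap('top','t7')
a=cv2.imread('pics/s7.png')[160:400,60:300];b=cv2.imread('pics/t7.png')[150:300,100:250]
o=np.zeros((400,800,3),np.uint8);o[:,:400]=cv2.resize(a,(400,400));o[:,400:]=cv2.resize(b,(400,400));cv2.imwrite('pics/z11.png',o)
"
```

```text
t: 9.48
tcp_pos: [0.5841, 0.2038, 0.1089]
tool_rot: [0.534, -0.464, 0.464, -0.533]
force: [0.3, 0.3, 0.8]
finger_gap: 0.82
t: 10.07
tcp_pos: [0.5833, 0.2042, 0.1679]
tool_rot: [0.534, -0.465, 0.464, -0.532]
force: [1.2, 0.4, -0.8]
finger_gap: 0.107
t 10.0667 tcp [583.3 204.2 167.9] row [-0.07  1.79  0.12] [0.0032 0.     0.0003] F [ 1.16  0.36 -0.83] gap 9.1 dist 17.991598631711817 yaw 7.9
```

View pics/z11.png

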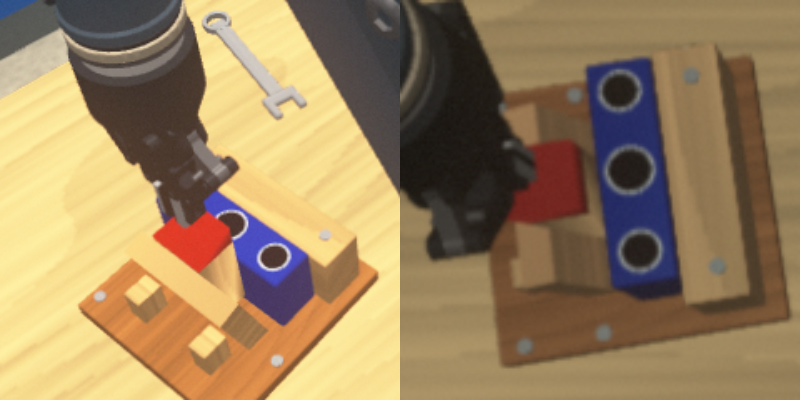

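```bash
python3 -m handwheel '[-0.1,1,0.05,0,0,0,0,-0.1,2.0,0.05,0,0,0,0,-0.1,2.3,0.05,0,0,0,0,-0.1,2.3,0.05,0,0,0,0]'; python3 -m handwheel '[0,0.1,0,0,0,0,0,0,0.2,0,0,0,0,0,0,0.2,0,0,0,0,0]'; python3 -c "
from h import *
go(584.3,205,142,7.9)"
```

```text
t: 10.5
tcp_pos: [0.5833, 0.2054, 0.1444]
tool_rot: [0.534, -0.465, 0.463, -0.532]
force: [0.4, -0.5, 1.1]
finger_gap: -0.001
t: 10.75
tcp_pos: [0.5848, 0.2056, 0.1446]
tool_rot: [-0.533, 0.464, -0.464, 0.533]
force: [0.2, 1.0, 0.5]
finger_gap: -0.001
t 10.75 tcp [584.8 205.6 144.6] row [ 0.05  0.26 -0.05] [-0.0003  0.0001  0.    ] F [0.17 1.02 0.5 ] gap -0.1 dist 2.697322646553031 yaw 7.91
```

```bash
python3 -m handwheel '[0,0.1,0,0,0,0,0,0,0.2,0,0,0,0,0,0,0.2,0,0,0,0,0]'; python3 -m handwheel '[0,0.1,0,0,0,0,0,0,0.1,0,0,0,0,0]'; python3 -m handwheel '[0,0.1,0,0,0,0,0,0,0.1,0,0,0,0,0]'
```

```text
t: 11.0
tcp_pos: [0.5846, 0.2056, 0.1426]
tool_rot: [-0.533, 0.464, -0.464, 0.533]
force: [-0.0, 0.3, 0.2]
finger_gap: 0.001
t: 11.17
tcp_pos: [0.5848, 0.2056, 0.1422]
tool_rot: [-0.533, 0.464, -0.464, 0.533]
force: [-0.5, -0.3, 3.9]
finger_gap: 0.002
t: 11.33
tcp_pos: [0.585, 0.2057, 0.1421]
tool_rot: [-0.533, 0.464, -0.465, 0.534]
force: [-2.7, -0.6, 7.8]
finger_gap: -0.001
```

```bash
python3 -m handwheel '[0,0.1,0,0,0,0,0,0,0.2,0,0,0,0,0,0,0.2,0,0,0,0,0]'; python3 -m handwheel '[0,0.1,0,0,0,0,0,0,0.1,0,0,0,0,0,0,0.1,0,0,0,0,0]'
```

```text
t: 11.58
tcp_pos: [0.5854, 0.2057, 0.1419]
tool_rot: [-0.533, 0.464, -0.465, 0.534]
force: [-4.5, -0.3, 17.3]
finger_gap: -0.005
t: 11.83
tcp_pos: [0.5855, 0.2058, 0.1419]
tool_rot: [-0.533, 0.463, -0.465, 0.534]
force: [-6.4, -1.4, 20.8]
finger_gap: -0.0
```

Tight: 20.8 N with no further travel. Lift off, move clear and check.

```bash
python3 -m handwheel '[0,-1.5,0,0,0,0,0,0,-5,0,0,0,0,0,0,-9,0,0,0,0,0,4,-10,0,0,0,0,0,8,-11,0,0,0,0,0,12,-11,0,0,0,0,0,16,-11,0,0,0,0,0,20,-11,0,0,0,0,0,24,-11,0,0,0,0,0,24,-11,0,0,0,0,0]'
python3 - <<'E'
from h import *
s=snap('side','s8');t=snap('top','t8')
a=cv2.imread('pics/s8.png')[220:420,90:310];b=cv2.imread('pics/t8.png')[150:300,100:250]
o=np.zeros((400,800,3),np.uint8);o[:,:400]=cv2.resize(a,(400,400));o[:,400:]=cv2.resize(b,(400,400));cv2.imwrite('pics/z12.png',o)
X=np.array([.9905,.1374]);Y=np.array([-.1374,.9905])
for s,nm,c,box in ((t,'top',np.array([588,185.9]),(100,150,250,300)),(s,'side',np.array([583.4,189.6]),(90,220,310,430))):
    P=cloud(s);H,S,V=cv2.split(cv2.cvtColor(s['frame'],cv2.COLOR_RGB2HSV));z=P[...,2]
    x0,y0,x1,y1=box;B=np.zeros_like(z,bool);B[y0:y1,x0:x1]=1
    for n,m,h in (('red',((H<6)|(H>174))&(S>150)&(z>.118)&(z<.14),.125),('blue',(H>110)&(H<130)&(S>100)&(z>.073)&(z<.09),.08),('stop',(z>.069)&(z<.0785)&(H<30)&(S<200),.075)):
        mm=(m&B).astype(np.uint8);cc=cv2.findContours(mm,0,2)[0]
        if not cc: print(nm,n,'none');continue
        k=max(cc,key=cv2.contourArea);W=onplane(s,k.reshape(-1,2),h)[:,:2]*1000
        r=cv2.minAreaRect(W.astype(np.float32));d=np.array(r[0])-c
        print(nm,n,'jig xy',(d@X).round(1),(d@Y).round(1),'size',np.round(r[1],1),'ang',round(r[2],1),'z',np.nanmedian(z[mm>0]).round(4))
st=manip.sense();print(st['t'],st['tcp_pos'],st['force'])
E
```

```text
t: 12.67
tcp_pos: [0.6193, -0.0399, 0.2476]
tool_rot: [0.532, -0.464, 0.468, -0.531]
force: [0.2, 0.4, 0.7]
finger_gap: 0.001
top red none
top blue none
top stop none
side red jig xy -0.3 13.4 size [45.  42.8] ang 9.0 z 0.1252
side blue jig xy 7.3 -25.4 size [142.1  40.5] ang 8.2 z 0.0804
side stop jig xy 2.5 -67.7 size [161.7  41.2] ang 6.5 z 0.0752
12.7667 [ 0.61769865 -0.03405042  0.24725508] [-0.31580062  0.67733262 -0.423527  ]
```

View pics/z12.png

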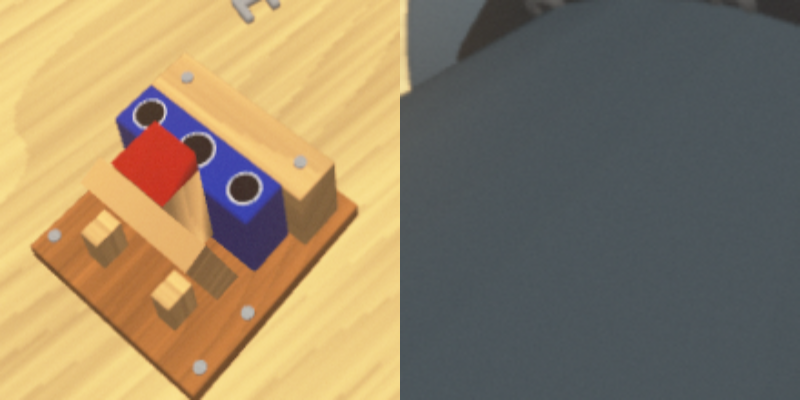

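```bash
python3 -c "
from station import manip
print(manip.sense()['t']);print(manip.sign_off())"
```

```text
12.7667
the job is handed in; nothing more can be done
None
```

The red-headed wedge is in the gap near the middle of the cheek, the blue block is up against the stop, and the wedge is standing free. I handed the job in at 12.8 s.

**What I did:**
1. I gripped the wedge across its width near the top, lifted it out of the rack and lowered it toe first into the gap, sloped face to the cheek.
2. The block met the stop, and I pressed to 24 N with the wedge still held. I then let go.
3. I pressed the middle of the wedge top with closed fingertips to 20.8 N. It did not move further, and I moved the arm clear.

**Last checks, from the side camera only:**
- The wedge top is at 125.2 mm (125 expected) and its centre is 0.3 mm off the cheek's middle.
- The block centre is at jig y -25.4 mm (-25 expected), with no visible gap to the stop.

**What disagreed or is missing:**
- The two cameras differed by about 4 to 5 mm in each of x and y. I planned with displacements measured within one camera, so that mostly cancelled.
- The wedge ended about 2.6 mm in y from where I had planned, and its contact with the block and cheek set the final position.
- In the final side view, the wedge top and the stop each read about 2 to 3 mm low in y. I put this down to picture error.
- The top camera was blocked by the arm at the end, so it gave no final check.

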